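# Swing the dust-extraction boom over the carving

## Robot

A 6-joint arm with a two-finger parallel gripper is mounted at the origin on the work surface. World frame = base frame: x ahead of the robot, y to its left, z up, the work surface at z = 0. Lengths are in m, angles in rad, forces in N, time in s.
With the tool pointing down it reaches from about 0.275 to 0.85 m from the base axis. Payload 19 kg.
Tool frame: the origin (TCP) lies midway between the tips of the shut fingers; the grasp point (between the pads) lies 19 mm behind it; z points along the fingers, y is the line along which they close (so a half turn about z gives the same grasp; the last joint's range is limited). The gripper opens to 85 mm and grips with 20 to 120 N. Pads are 22 mm wide; open, the fingers measure 114 mm over their backs; the gripper's body (76 mm by 85 mm) begins 54 mm behind the grasp point. The pads swing forward as they close: fully open they stand 13 mm farther back than shut.
Start: joints at [1.171, 0.15, 1.437, -0, 1.554, -0.134], TCP at [0.151, 0.555, 0.231] pointing down, gripper open.
Joint ranges: [-2.8, 2.8], [-0.68, 2.1], [0.12, 2.68], [-1.39, 4.53], [0.16, 2.79], [-2.81, 2.81]. Speed limits (rad/s): [1.89, 1.89, 2.22, 3.01, 3.01, 3.01].

## Interface

Orientations are given as a rotation vector (axis times angle).
In Python, from station import robot, imaging, workorder gives the robot as it stands.
- The arm moves only by the tool servo_tool, never from a script. Its argument "commands" is a list that holds one entry, the list of rows, each a list of 5 numbers: the closure, from 0 (fully open) to 1 (shut), then the shift along the tool's x, y, z in units of 0.02 m (1.0 is 0.02 m), then the turn about the tool's z in units of 6 degrees (1.0 is 6 degrees). In form: [[[claw, tx, ty, tz, yaw], ...]]. A call has 1 to 10 rows; each row shifts and turns the commanded pose from where the row before left it, along the tool's axes as they then stand; what a row does not reach is not made up. A row lasts 1/12 s, in which the tool goes at most 41.7 mm and 7.16 degrees, less where a joint would pass 70% of its speed; a pose out of reach is approached as far as the arm can. A call with a number of a shift or a turn outside -1 to 1 is refused whole. A call with a gripper value outside its range is refused whole. The fingers move at their own pace and stop on an object; "force" is the grip in N (left out, the last holds). Time passes only in rows, so rows that do not move let the fingers close. It gives the time, the measured TCP pose, the force, the opening and the grip force at its end, in the units of the state.
- robot.observe(): the state, without advancing time (a new reading comes with each control period).
- imaging.grab_frame(name): name is "side" or "top"; returns (picture, depth): 420x560x3 uint8, red, green, blue; 420x560 float32, m along the optical axis (not along the pixel's ray), 0 where there is no reading.
- imaging.camera_info(name): a dict with "fx", "fy", "cx", "cy" (pixels), "extrinsics" (4x4, takes a point from world to camera coordinates). Camera axes: x right, y up, looking along -z (the intrinsics and any distortion apply to the point x, -y, -z); pixel columns grow to the right and rows downward; lengths in m; the calibration is good to about 2 mm. A picture is of the moment at which its call begins. camera_info takes no time and is no camera call.
- workorder.hand_in(): hands the job in; it is judged then, once.
Trained networks look in the newest picture that a camera, given by its name, has taken for a name from the list of things; names that differ only in an ending like _2 or _b are one class to them, and where a whole thing is asked for, a point or a joint stands for the part that bears it (a point fixed in the world has none). Each returns a list of dicts, best first, with "confidence" (0 to 1); they miss things now and then, are a little off and sometimes report something else, mostly with a low value. They report only what shows in the picture. A call takes as long as a camera call. They do not tell look-alikes from the thing itself.
- imaging.look_for(query, camera): "rect" ([left, top, right, bottom] in pixels, round what is visible of it).
- imaging.masks_of(query, camera): "pixels" (420x560 bool, what is visible of it) and "rect" ([left, top, right, bottom] in pixels, round what is visible of it).
- imaging.landmark_of(query, camera): "uv" ([column, row] in pixels: a listed point, or the origin of a listed thing).
The state is a dict: "t": time; "joint_pos": joint angles; "joint_velocities": joint speeds; "effort": joint torques, N m; "eef_pos": TCP position; "tool_rot": TCP orientation; "force": force on the tool from outside, world axes, zero at the start; "wrist_torque": the same for the moment, N m; "opening": finger opening in m; "finger_force": force on a finger pad.
Only numpy, scipy, OpenCV 4.12 (cv2) and the standard library are available. Lean on these libraries where they do the work, as an engineer would, in place of code of your own. Each camera call takes 0.05 s, during which the arm holds its last target. There are 200 camera calls.

## Task

Swing the heavy dust-extraction boom round from where it is parked and bring it to rest with its square hood centred over the carved blank in the green vise, to within a couple of centimetres. Push and catch it only with light touches of the fingertips on the black rubber buffers at the hood's two sides - do not touch the sheet metal of hood or duct, do not knock the buffers, and do not let the boom bang into its end stops - and leave it there, let go and standing still for several seconds. Leave the other things on the bench where they are.

Things in the scene. Friction and masses are not known exactly. Their poses are not given: they have to be found in the camera images.
- duct: Not to be touched: the boom's level duct, 100 mm diameter, top 286 mm above the bench, its green in-line fan 132 mm wide, 105 to 190 mm from the bearing axis (top 313 mm), and the square grey hood, 200 x 200 mm (top lip 212 mm wide), 115 to 160 mm above the bench, narrowing to 102 mm at 202 mm. 6.6 kg. Origin on the bench under the hood's centre, +x along the boom to the bearing axis, z up.
- hood_center (a point): Centre of the hood, 136 mm above the bench, 380 mm from the bearing axis. Ball bearings, level, no spring: dry friction 0.001 N m, viscous 0.01 N m s/rad; let go, the boom coasts on for many seconds. Moment of inertia about the axis nominally 0.72 kg m2 (5 kg felt at the hood), up to 40 % more or a third less.
- work: Low green carving vise (base 150 x 130 mm, with a screw handle that reaches 92 mm from the centre), fixed to the bench, with a half-carved wooden blank 100 x 72 mm in its jaws; highest point 80 mm above the bench. Origin under its centre. Its centre lies within 6 mm of the circle on which the hood's centre swings.
- work_center (a point): Middle of the carved rosette on the blank, 80 mm above the bench: the hood's centre belongs vertically above it.
- brush: Bench brush lying on the bench; leave alone.
- mallet: Wooden mallet lying on the bench, head 72 mm diameter and 110 mm long, handle 150 mm; leave alone.
- chisel_jar: Blue jar with three tool handles in it, 84 mm diameter, 130 mm high; leave alone.
- offcut: Wooden offcut 110 x 50 x 35 mm; leave alone.
- post: Fixed mount of the boom: green column, 112 mm diameter, 155 mm high, with the swivel on top. Origin on the bench 380 mm in front of the column, under the hood's middle position; +x points to the column, whose upright axis is the bearing axis, 380 mm away; z up. Seen from there, rubber end stops let the boom swing 1.05 rad to the robot's right of the -x direction and 0.5 rad to its left.
- buffers: The two black rubber buffers (yellow stripe) on the hood's left and right sides, where it is pushed: upright faces 124 mm long, 118 to 150 mm above the bench, 112 mm either side of the hood's centre line. On springy mounts (3 N per mm; 0.6 kg): met at over 40 mm/s they are knocked and bounce off. Origin on the bench under the hood's centre, +x along the boom to the bearing axis, 380 mm away, z up.
Mind the look-alikes: they are no part of the job. What is meant by the work is not red, and is the larger of those in its own colour.

How it is judged:
By the outcome, as a careful person would: the job done as asked, in the order asked, and still so for the second after the job is handed in, with the robot touching nothing.
It also fails if it takes over 48 s, if anything falls off the work surface, if the arm or the gripper's body presses on something with over 40 N, if the wrist force passes 120 N, or if a joint passes its speed limit or range.

## Working session

There is one attempt and no reset: what is moved stays moved. The work goes in short steps, Python scripts to look and compute and a tool call to move; the robot and the scene stay as the last step left them, time stands still between calls to the robot, and variables do not carry over. Pictures are saved under pics/ and viewed, at most 10 in all, crops included, and the job is handed in when it is done.

Besides the shell and the picture viewer there is one more tool, called after "Call:" as name([rows], argument=value, ...), one row to a line, values as JSON. servo_tool: Moves the arm, as the interface text tells. Its arguments: {"type":"object","properties":{"commands":{"type":"array","items":{"type":"array","items":{"type":"array","items":{"type":"number","minimum":-1,"maximum":1}}}},"force":{"type":"number"}},"required":["commands"]}

```bash
mkdir -p pics; ls; cat > h.py <<'E'
import numpy as np, cv2
from station import robot, imaging, workorder
def save(n,f):
    p,d=imaging.grab_frame(n); cv2.imwrite(f,p[:,:,::-1]); return p,d
def ray(n,uv):
    c=imaging.camera_info(n); E=np.array(c["extrinsics"]); 
    d=np.array([(uv[0]-c["cx"])/c["fx"],-(uv[1]-c["cy"])/c["fy"],-1.])
    R=E[:3,:3]; return -R.T@E[:3,3], R.T@d
def atz(n,uv,z):
    o,d=ray(n,uv); return o+d*(z-o[2])/d[2]
def proj(n,P):
    c=imaging.camera_info(n); E=np.array(c["extrinsics"]); q=E[:3,:3]@np.array(P)+E[:3,3]
    return np.array([c["cx"]+c["fx"]*q[0]/-q[2], c["cy"]-c["fy"]*q[1]/-q[2]])
E
python3 - <<'E'
from h import *
for n in("top","side"):
    save(n,f"pics/{n}0.png"); c=imaging.camera_info(n); print({k:v for k,v in c.items() if k!="extrinsics"}, ray(n,(280,210)))
for q,z in (("hood_center",.136),("work_center",.08),("work",0),("post",0),("buffers",0)):
  for n in("top","side"):
    for r in imaging.landmark_of(q,n): print(q,n,np.round(r["uv"],1),round(r["confidence"],2),atz(n,r["uv"],z).round(3))
print(robot.observe())
E
```

```text
pics
{'fx': 379.0514319329285, 'fy': 379.0514319329285, 'cx': 276.430627040257, 'cy': 207.56314352969994} (array([0.34591048, 0.0291826 , 1.14133829]), array([ 0.08587711, -0.02580616, -0.99603673]))
{'fx': 458.46668520372094, 'fy': 458.46668520372094, 'cx': 283.58119980127657, 'cy': 206.6174094130843} (array([ 0.42407102, -0.39225839,  1.25420743]), array([-0.02182269,  0.32868022, -0.94425025]))
hood_center top [412.8 195.3] 0.71 [ 0.479 -0.353  0.136]
work_center top [241.9 181.7] 0.83 [0.516 0.111 0.08 ]
work_center top [161.9 309.7] 0.63 [0.158 0.32  0.08 ]
work_center top [200.4 121.3] 0.55 [0.688 0.234 0.08 ]
work_center side [322.7 177.6] 0.82 [0.509 0.12  0.08 ]
work_center side [206.5 106.8] 0.76 [0.16  0.324 0.08 ]
work_center side [386.7 143.9] 0.69 [0.689 0.237 0.08 ]
work top [243.7 187.8] 0.92 [0.51  0.111 0.   ]
work top [200.9 124.1] 0.82 [0.705 0.247 0.   ]
work top [171.2 304.5] 0.74 [0.16  0.315 0.   ]
work side [377.6 153.9] 0.92 [0.679 0.244 0.   ]
work side [325.  189.7] 0.64 [0.523 0.116 0.   ]
work side [211.7 123.5] 0.62 [0.165 0.314 0.   ]
{'t': 0.6, 'joint_pos': array([ 1.17101120e+00,  1.50546817e-01,  1.43738792e+00,  1.12473339e-05,
        1.55379946e+00, -1.34005569e-01]), 'joint_velocities': array([ 0.00026726, -0.00072027, -0.0001138 , -0.00044649, -0.00158086,
       -0.00016099]), 'effort': array([ 3.36907733e-04, -7.12507653e+01, -5.70882261e+01, -1.84766095e-04,
        1.56080980e-03,  1.13795548e-05]), 'eef_pos': array([0.15104059, 0.55478553, 0.23124591]), 'tool_rot': array([-4.16251772e-01, -3.11384587e+00,  2.09793570e-04]), 'force': array([-0.25138175, -0.39414892, -0.57411949]), 'wrist_torque': array([-0.05420716, -0.02391605, -0.02465261]), 'finger_force': 0.0, 'opening': 0.08569369385899998}
```

View pics/top0.png

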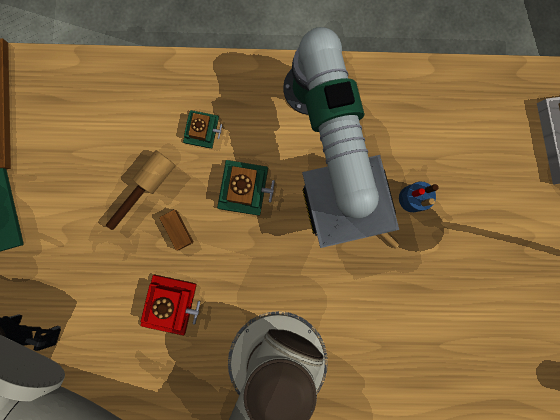

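View pics/side0.png

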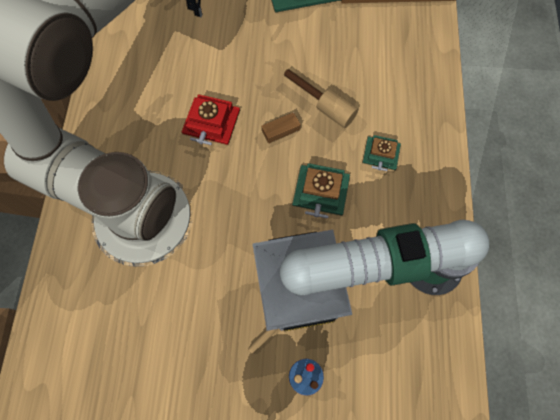

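```bash
python3 - <<'E'
from h import *
for n,cs in (("top",[(303,170),(384,158),(399,230),(320,247)]),("side",[(254,243),(334,232),(350,311),(270,328)])):
    P=np.array([atz(n,u,.16)[:2] for u in cs]); print(n,P.round(3).tolist(),P.mean(0).round(3))
    p,d=imaging.grab_frame(n); m=imaging.masks_of("duct",n)
    print([(r["confidence"],r["rect"]) for r in m]); M=m[0]["pixels"]
    v,u=np.nonzero(M&(d>0)); o,_=ray(n,(0,0)); 
    D=np.array([ray(n,(a,b))[1] for a,b in zip(u,v)]); W=o+D*d[v,u][:,None]
    np.save(n+"W.npy",W)
    L=W[(W[:,2]>.15)&(W[:,2]<.165)]; 
    if len(L): print("lip",cv2.minAreaRect(L[:,:2].astype(np.float32)))
    for lo,hi in((.278,.290),(.295,.32)):
        T=W[(W[:,2]>lo)&(W[:,2]<hi)]; print(lo,len(T),T.mean(0).round(3),np.linalg.svd(T[:,:2]-T[:,:2].mean(0),full_matrices=0)[2][0])
    for q in("hood_center","work_center","post","buffers","duct"):
        for r in imaging.landmark_of(q,n): print(q,np.round(r["uv"],1),round(r["confidence"],2),atz(n,r["uv"],{"hood_center":.136,"work_center":.08}.get(q,0)).round(3))
    if n=="top": cv2.imwrite("pics/crop.png",cv2.resize(p[90:260,150:420,::-1],None,fx=2.9,fy=2.9))
E
```

```text
top [[0.537, -0.055], [0.574, -0.269], [0.384, -0.307], [0.337, -0.101]] [ 0.458 -0.183]
[(0.87, [295.7, 23.1, 399.7, 247.1])]Traceback (most recent call last):
  File "<stdin>", line 7, in <module>
  File "h.py", line 6, in ray
    c=imaging.camera_info(n); E=np.array(c["extrinsics"]);
ValueError: time passes only in moves, steps and waits
```

```bash
sed -i 's/imaging.camera_info(n)/ci(n)/; 2a from functools import lru_cache\n@lru_cache(None)\ndef ci(n): return imaging.camera_info(n)' h.py
cat > m.py <<'E'
from h import *
for n,cs in (("top",[(303,170),(384,158),(399,230),(320,247)]),("side",[(254,243),(334,232),(350,311),(270,328)])):
    P=np.array([atz(n,u,.16)[:2] for u in cs]); print(n,P.round(3).tolist(),P.mean(0).round(3))
    p,d=imaging.grab_frame(n); m=imaging.masks_of("duct",n)
    if n=="top": cv2.imwrite("pics/crop.png",cv2.resize(p[90:260,150:420,::-1],None,fx=2.9,fy=2.9))
    if m:
        M=m[0]["pixels"]; v,u=np.nonzero(M&(d>0)); o,_=ray(n,(0,0))
        D=np.array([ray(n,(a,b))[1] for a,b in zip(u,v)]); W=o+D*d[v,u][:,None]
        L=W[(W[:,2]>.15)&(W[:,2]<.165)]
        if len(L): print("lip",cv2.minAreaRect(L[:,:2].astype(np.float32)))
        for lo,hi in((.278,.290),(.295,.32)):
            T=W[(W[:,2]>lo)&(W[:,2]<hi)]; print(lo,len(T),T.mean(0).round(3),np.linalg.svd(T[:,:2]-T[:,:2].mean(0),full_matrices=0)[2][0])
    for q in("hood_center","work_center","post","buffers"):
        for r in imaging.landmark_of(q,n): print(q,np.round(r["uv"],1),round(r["confidence"],2),atz(n,r["uv"],{"hood_center":.136,"work_center":.08}.get(q,0)).round(3))
E
python3 m.py
```

```text
top [[0.537, -0.055], [0.574, -0.269], [0.384, -0.307], [0.337, -0.101]] [ 0.458 -0.183]
lip ((0.4599340260028839, -0.1806357502937317), (0.20393645763397217, 0.2156619131565094), 13.800716400146484)
0.278 2506 [ 0.644 -0.131  0.281] [-0.96916729 -0.24640365]
0.295 755 [ 0.682 -0.122  0.308] [-0.97227888 -0.23382423]
work_center [161.8 309.6] 0.93 [0.159 0.32  0.08 ]
work_center [242.5 184.2] 0.8 [0.509 0.109 0.08 ]
work_center [199.9 124.9] 0.64 [0.677 0.235 0.08 ]
side [[0.341, -0.101], [0.537, -0.06], [0.579, -0.251], [0.395, -0.302]] [ 0.463 -0.179]
lip ((0.5711842179298401, -0.1498369723558426), (0.43592700362205505, 0.21521785855293274), 14.231452941894531)
0.278 2704 [ 0.651 -0.135  0.281] [-0.97173831 -0.23606071]
0.295 819 [ 0.683 -0.126  0.308] [-0.9658571 -0.2590754]
work_center [207.7 108.1] 0.93 [0.164 0.319 0.08 ]
work_center [323.3 178.3] 0.91 [0.511 0.118 0.08 ]
work_center [387.1 146.5] 0.61 [0.69  0.228 0.08 ]
```

View pics/crop.png

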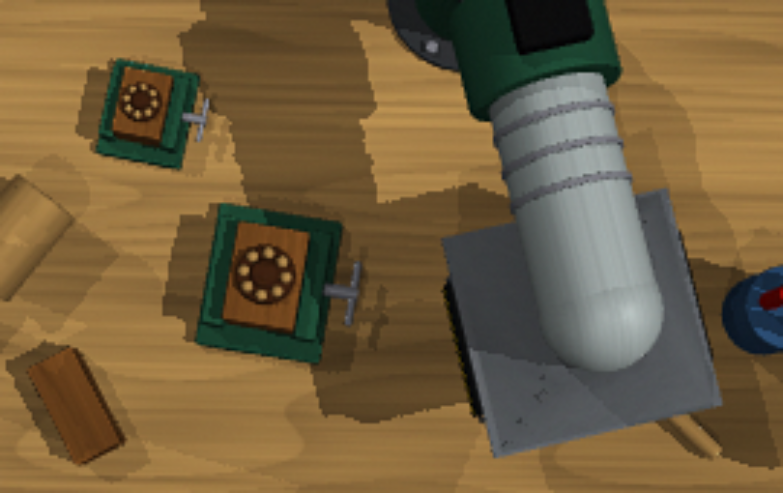

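```bash
cat >> h.py <<'E'
AX=np.array([.829,-.088])
def cloud(n,M,d):
    v,u=np.nonzero(M&(d>0)); o,_=ray(n,(0,0)); c=ci(n); R=np.array(c["extrinsics"])[:3,:3]
    D=np.c_[(u-c["cx"])/c["fx"],-(v-c["cy"])/c["fy"],-np.ones(len(u))]@R
    return o+D*d[v,u][:,None]
def theta(n):
    t=robot.observe()["t"]; p,d=imaging.grab_frame(n); m=imaging.masks_of("duct",n)
    if not m: return t,None,None,p
    W=cloud(n,m[0]["pixels"],d); w=W[:,:2]-AX; r=np.hypot(*w.T); a=np.arctan2(w[:,1],-w[:,0])
    k=(W[:,2]>.275)&(W[:,2]<.292)&(r>.2)&(r<.40)
    L=W[(W[:,2]>.15)&(W[:,2]<.168)]
    rect=cv2.minAreaRect(L[:,:2].astype(np.float32)) if len(L)>20 else None
    return t,float(np.median(a[k])) if k.sum()>30 else None,rect,p
E
python3 - <<'E'
from h import *
for n in("top","side"):
    for i in range(2): print(n,theta(n)[:3])
p,d=imaging.grab_frame("top")
m=imaging.masks_of("chisel_jar","top")
if m:
    W=cloud("top",m[0]["pixels"],d); print("jar z max",np.percentile(W[:,2],[50,99]),W[W[:,2]>.06][:,:2].min(0),W[W[:,2]>.06][:,:2].max(0))
W=cloud("top",np.ones(d.shape,bool),d)
A=W[(W[:,2]>.2)&(W[:,1]>.1)&(W[:,0]<.3)]
print(len(A)); h=np.array([.388,.922]); s=A[:,:2]@h
for a in np.arange(0,.75,.05):
    k=(s>a)&(s<a+.05)
    if k.any(): print(round(a,2),k.sum(),np.percentile(A[k][:,2],[1,99]).round(3))
for n,u in (("top",(241.4,184.1)),("side",(323,179.5))): print(atz(n,u,.08))
E
```

```text
top (1.3, -0.2378655577322656, ((0.46016210317611694, -0.1816989779472351), (0.20425741374492645, 0.21739718317985535), 13.931092262268066))
top (1.4, -0.23743751272060148, ((0.45979738235473633, -0.18073320388793945), (0.20405514538288116, 0.21524333953857422), 13.900854110717773))
side (1.5, -0.24708557233540077, ((0.45928648114204407, -0.1785329282283783), (0.2038591206073761, 0.21446110308170319), 13.954625129699707))
side (1.6, -0.24676631374157854, ((0.45984983444213867, -0.17920330166816711), (0.20463033020496368, 0.21223761141300201), 13.712433815002441))
jar z max [0.0741175  0.13101481] [ 0.44563578 -0.43979237] [ 0.52641861 -0.359176  ]
6637
0.05 3 [0.2   0.205]
0.25 363 [0.552 0.599]
0.3 1061 [0.546 0.609]
0.35 2225 [0.517 0.61 ]
0.4 1400 [0.506 0.608]
0.45 447 [0.294 0.562]
0.5 830 [0.254 0.426]
0.55 219 [0.324 0.404]
0.6 89 [0.243 0.302]
[0.50883372 0.11185449 0.08      ]
[0.51034993 0.1138802  0.08      ]
```

Look-alikes for the work: large green vise top px (242,184), small green vise (200,125), red vise (162,308). The crop confirms the large green one, with its rosette at world (0.510, 0.113). The hood centre is at (0.460, -0.180), the bearing at (0.829, -0.088), and the swing is about +0.806 rad towards the left.

Call:
servo_tool([
  [[1, 0, 0, -1, -0.81], [1, 0, 0, -1, -0.81], [1, 0, 0, -1, -0.81], [1, 0, 0, -1, -0.81], [1, 0, 0, -1, -0.81], [1, 0, 0, -1, -0.81], [1, -0.17, -0.97, 0, 0], [1, -0.17, -0.97, 0, 0], [1, -0.17, -0.97, 0, 0], [1, -0.17, -0.97, 0, 0]],
], force=20)

```text
t: 2.63
eef_pos: [0.1831, 0.482, 0.3512]
tool_rot: [0.382, -3.118, 0.0]
force: [0.1, 0.0, 0.7]
opening: -0.0
finger_force: 0.0
```

Call:
servo_tool([
  [[1, -0.17, -0.97, 0, 0], [1, -0.17, -0.97, 0, 0], [1, -0.17, -0.97, 0, 0], [1, -0.17, -0.97, 0, 0], [1, -0.17, -0.97, 0, 0], [1, -0.17, -0.97, 0, 0], [1, -0.17, -0.97, 0, 0], [1, -0.17, -0.97, 0, 0], [1, -0.17, -0.97, 0, 0], [1, -0.17, -0.97, 0, 0]],
])

```text
t: 3.47
eef_pos: [0.2628, 0.3017, 0.3514]
tool_rot: [-0.381, 3.118, 0.0]
force: [0.5, 0.3, 0.4]
opening: -0.0001
finger_force: 0.0
```

Call:
servo_tool([
  [[1, -0.17, -0.97, 0, 0], [1, -0.17, -0.97, 0, 0], [1, -0.17, -0.97, 0, 0], [1, -0.17, -0.97, 0, 0], [1, -0.17, -0.97, 0, 0], [1, -0.17, -0.97, 0, 0], [1, -0.17, -0.97, 0, 0], [1, -0.17, -0.97, 0, 0], [1, -0.17, -0.97, 0, 0], [1, -0.17, -0.97, 0, 0]],
])

```text
t: 4.3
eef_pos: [0.3425, 0.1216, 0.3515]
tool_rot: [-0.381, 3.118, -0.0]
force: [0.6, 0.6, -0.6]
opening: -0.0
finger_force: 0.0
```

Call:
servo_tool([
  [[1, -0.17, -0.97, 0, 0], [1, -0.17, -0.97, 0, 0], [1, -0.17, -0.97, 0, 0], [1, -0.17, -0.97, 0, 0], [1, -0.17, -0.97, 0, 0], [1, -0.17, -0.97, 0, 0], [1, -0.17, -0.97, 0, 0], [1, -0.17, -0.97, 0, 0], [1, -0.17, -0.97, 0, 0], [1, -0.17, -0.97, 0, 0]],
])

```text
t: 5.13
eef_pos: [0.4223, -0.0586, 0.3514]
tool_rot: [-0.381, 3.118, -0.0]
force: [0.0, 1.2, 0.8]
opening: 0.0002
finger_force: 0.0
```

Call:
servo_tool([
  [[1, -0.17, -0.97, 0, 0], [1, -0.17, -0.97, 0, 0], [1, -0.17, -0.97, 0, 0], [1, -0.17, -0.97, 0, 0], [1, -0.17, -0.97, 0, 0], [1, -0.17, -0.97, 0, 0], [1, -0.17, -0.97, 0, 0], [1, -0.17, -0.97, 0, 0], [1, -0.17, -0.97, 0, 0], [1, -0.17, -0.97, 0, 0]],
])

```text
t: 5.97
eef_pos: [0.502, -0.2386, 0.3513]
tool_rot: [0.381, -3.118, 0.0]
force: [-0.0, 0.0, 0.6]
opening: -0.0001
finger_force: 0.0
```

Call:
servo_tool([
  [[1, -0.17, -0.97, 0, 0], [1, -0.17, -0.97, 0, 0], [1, -0.17, -0.97, 0, 0], [1, -0.17, -0.97, 0, 0], [1, 0, 0, 0, 0]],
])

```text
t: 6.38
eef_pos: [0.5343, -0.3124, 0.3499]
tool_rot: [0.378, -3.117, -0.001]
force: [-0.2, 0.7, -0.5]
opening: -0.0001
finger_force: 0.0
```

Call:
servo_tool([
  [[1, 0, 0, 0.95, 0], [1, 0, 0, 0.95, 0], [1, 0, 0, 0.95, 0], [1, 0, 0, 0.95, 0], [1, 0, 0, 0.95, 0], [1, 0, 0, 0.95, 0], [1, 0, 0, 0.95, 0], [1, 0, 0, 0.95, 0], [1, 0, 0, 0.95, 0], [1, 0, 0, 0.95, 0]],
])

```text
t: 7.22
eef_pos: [0.5335, -0.3094, 0.1606]
tool_rot: [-0.381, 3.118, -0.0]
force: [0.5, 0.1, 0.4]
opening: -0.0001
finger_force: 0.0
```

Call:
servo_tool([
  [[1, 0, 0, 0.95, 0], [1, 0, 0, 0.75, 0], [1, 0, 0, 0, 0], [1, 0, 0, 0, 0]],
])

```text
t: 7.55
eef_pos: [0.5334, -0.3094, 0.1273]
tool_rot: [0.381, -3.118, -0.001]
force: [0.1, -0.1, 0.8]
opening: -0.0002
finger_force: 0.0
```

```bash
python3 - <<'E'
from h import *
t=theta("side"); print(t[:3]); cv2.imwrite("pics/s1.png",cv2.resize(t[3][200:400,220:420,::-1],None,fx=3,fy=3))
s=robot.observe(); print(s["t"],s["eef_pos"],s["tool_rot"],s["force"])
E
```

```text
(7.55, -0.24888161452228263, ((0.4810955226421356, -0.19357141852378845), (0.2869773805141449, 0.1030128076672554), 57.09510803222656))
7.65 [ 0.5340262  -0.30992289  0.12868829] [-3.80976978e-01  3.11733034e+00 -1.78598294e-03] [0.00730675 0.19765674 0.64919353]
```

View pics/s1.png

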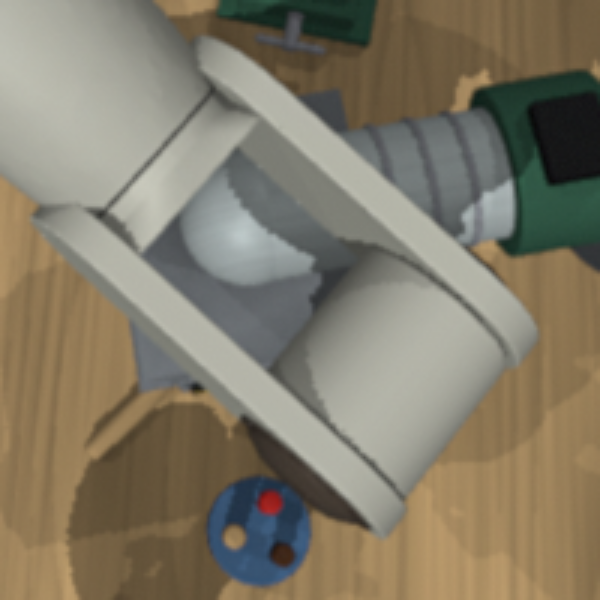

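Call:
servo_tool([
  [[1, 0, 0.06, 0, 0], [1, 0, 0.06, 0, 0], [1, 0, 0.06, 0, 0], [1, 0, 0.06, 0, 0], [1, 0, 0.06, 0, 0], [1, 0, 0.06, 0, 0], [1, 0, 0.06, 0, 0], [1, 0, 0.06, 0, 0], [1, 0, 0.06, 0, 0], [1, 0, 0.05, 0, 0]],
])

```text
t: 8.48
eef_pos: [0.5308, -0.2982, 0.1273]
tool_rot: [0.381, -3.118, 0.0]
force: [0.5, 0.8, 0.0]
opening: 0.0001
finger_force: 0.0
```

Call:
servo_tool([
  [[1, 0, 0.03, 0, 0], [1, 0, 0.03, 0, 0], [1, 0, 0.03, 0, 0], [1, 0, 0.03, 0, 0], [1, 0, 0.03, 0, 0], [1, 0, 0.03, 0, 0], [1, 0, 0.03, 0, 0], [1, 0, 0.03, 0, 0], [1, 0, 0.03, 0, 0], [1, 0, 0.03, 0, 0]],
])

```text
t: 9.32
eef_pos: [0.5293, -0.2924, 0.1273]
tool_rot: [0.381, -3.118, 0.0]
force: [-0.5, -0.6, 0.2]
opening: -0.0002
finger_force: 0.0
```

Call:
servo_tool([
  [[1, 0.011, 0.03, 0, 0.017], [1, 0.012, 0.033, 0, 0.019], [1, 0.013, 0.036, 0, 0.02], [1, 0.014, 0.039, 0, 0.022], [1, 0.016, 0.042, 0, 0.024], [1, 0.017, 0.045, 0, 0.025], [1, 0.018, 0.048, 0, 0.027], [1, 0.019, 0.051, 0, 0.029], [1, 0.02, 0.054, 0, 0.03], [1, 0.021, 0.057, 0, 0.032]],
])

```text
t: 10.15
eef_pos: [0.5242, -0.2846, 0.1273]
tool_rot: [0.34, -3.123, 0.0]
force: [-0.1, -0.4, -0.7]
opening: 0.0002
finger_force: 0.0
```

Call:
servo_tool([
  [[1, 0.022, 0.06, 0, 0.034], [1, 0.023, 0.063, 0, 0.035], [1, 0.025, 0.066, 0, 0.037], [1, 0.026, 0.069, 0, 0.039], [1, 0.027, 0.072, 0, 0.04], [1, 0.028, 0.075, 0, 0.042], [1, 0.029, 0.078, 0, 0.044], [1, 0.03, 0.081, 0, 0.045], [1, 0.031, 0.084, 0, 0.047], [1, 0.032, 0.087, 0, 0.049]],
])

```text
t: 10.98
eef_pos: [0.5159, -0.2712, 0.1273]
tool_rot: [0.273, -3.13, 0.0]
force: [0.3, 0.5, -0.4]
opening: -0.0001
finger_force: 0.1
```

```bash
python3 - <<'E'
from h import *
t=theta("top"); print(t[:3]); cv2.imwrite("pics/s2.png",cv2.resize(t[3][20:260,230:470,::-1],None,fx=2.5,fy=2.5))
t=theta("side"); print(t[:3])
E
```

```text
(10.9833, -0.1658751496400565, ((0.45402348041534424, -0.15365615487098694), (0.2039969563484192, 0.21076087653636932), 10.056562423706055))
(11.0833, -0.17178814177582846, ((0.5574578046798706, -0.1255578249692917), (0.43545055389404297, 0.20013980567455292), 14.820878982543945))
```

View pics/s2.png

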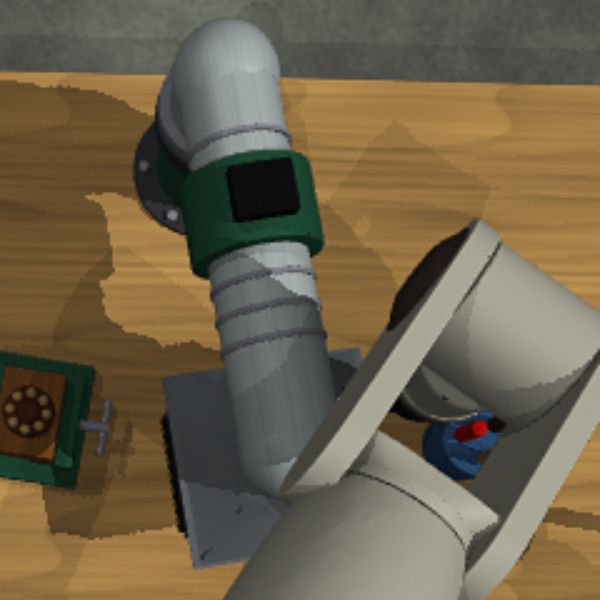

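Call:
servo_tool([
  [[1, 0, -0.5, 0, 0], [1, 0, -0.5, 0, 0], [1, 0, 0, -1, 0.4], [1, 0, 0, -1, 0.4], [1, 0, 0, -1, 0.4], [1, 0, 0, -1, 0.4], [1, 0, 0, -1, 0.4], [1, 0, 0, -1, 0.4], [1, 0, 0, -1, 0.4], [1, 0, 0, -1, 0.4]],
])

```text
t: 12.02
eef_pos: [0.5194, -0.2922, 0.2883]
tool_rot: [-0.256, -3.131, 0.0]
force: [0.6, -1.3, 0.4]
opening: -0.0003
finger_force: 0.0
```

Call:
servo_tool([
  [[1, 0, 0, -1, 0.4], [1, 0, 0, -1, 0.4], [1, 0, 0, -1, 0.05], [1, 0.27, 0.89, -0.2, 0], [1, 0.27, 0.89, 0, 0], [1, 0.27, 0.89, 0, 0], [1, 0.27, 0.89, 0, 0], [1, 0.27, 0.89, 0, 0], [1, 0.27, 0.89, 0, 0], [1, 0.27, 0.89, 0, 0]],
])

```text
t: 12.85
eef_pos: [0.5136, -0.1606, 0.3511]
tool_rot: [-0.392, -3.117, 0.0]
force: [1.0, -0.3, 0.3]
opening: -0.0001
finger_force: 0.0
```

Call:
servo_tool([
  [[1, 0.27, 0.89, 0, 0], [1, 0.27, 0.89, 0, 0], [1, 0.27, 0.89, 0, 0], [1, 0.27, 0.89, 0, 0], [1, 0.27, 0.89, 0, 0], [1, 0.27, 0.89, 0, 0], [1, 0.27, 0.89, 0, 0], [1, 0.27, 0.89, 0, 0], [1, 0.27, 0.89, 0, 0], [1, 0.27, 0.89, 0, 0]],
])

```text
t: 13.68
eef_pos: [0.5054, 0.0254, 0.3511]
tool_rot: [-0.391, -3.117, 0.0]
force: [0.4, -0.5, -0.7]
opening: 0.0001
finger_force: 0.0
```

```bash
python3 - <<'E'
from h import *
for n in("top","side"):
    t=theta(n); print(t[:3])
E
```

```text
(13.6833, -0.06752460097310013, ((0.44628801941871643, -0.09899576008319855), (0.2010645568370819, 0.2174198478460312), 3.0404210090637207))
(13.7833, -0.025260680085971945, ((0.5612415075302124, -0.09252122044563293), (0.42987340688705444, 0.21378889679908752), 1.0300992727279663))
```

Call:
servo_tool([
  [[1, 0.27, 0.89, 0, 0], [1, 0.27, 0.89, 0, 0], [1, 0.27, 0.89, 0, 0], [1, 0.27, 0.89, 0, 0], [1, 0.27, 0.89, 0, 0], [1, 0.27, 0.89, 0, 0], [1, 0.27, 0.89, 0, 0], [1, 0, 0, 0.9, 0], [1, 0, 0, 0.9, 0], [1, 0, 0, 0.9, 0]],
])

```text
t: 14.72
eef_pos: [0.4999, 0.1542, 0.2964]
tool_rot: [0.392, 3.117, -0.0]
force: [-0.0, -0.9, 0.0]
opening: 0.0003
finger_force: 0.0
```

Call:
servo_tool([
  [[1, 0, 0, 0.95, 0], [1, 0, 0, 0.95, 0], [1, 0, 0, 0.95, 0], [1, 0, 0, 0.95, 0], [1, 0, 0, 0.95, 0], [1, 0, 0, 0.95, 0], [1, 0, 0, 0.95, 0], [1, 0, 0, 0.95, 0], [1, 0, 0, 0.9, 0], [1, 0, 0, 0, 0]],
])

```text
t: 15.55
eef_pos: [0.4984, 0.1536, 0.1239]
tool_rot: [-0.392, -3.112, 0.003]
force: [-0.3, -0.1, 0.0]
opening: -0.0
finger_force: 0.0
```

```bash
python3 - <<'E'
from h import *
for n in("top","side"):
    t=theta(n); print(t[:3]); 
    cv2.imwrite(f"pics/{n}3.png",t[3][:,:,::-1])
E
```

```text
(15.55, 0.07604623165882954, ((0.4494164288043976, -0.06003652513027191), (0.21217186748981476, 0.20416618883609772), 85.77045440673828))
(15.65, 0.07201408910258443, ((0.5620231032371521, -0.06499891728162766), (0.21659426391124725, 0.4294273555278778), 85.59762573242188))
```

View pics/top3.png

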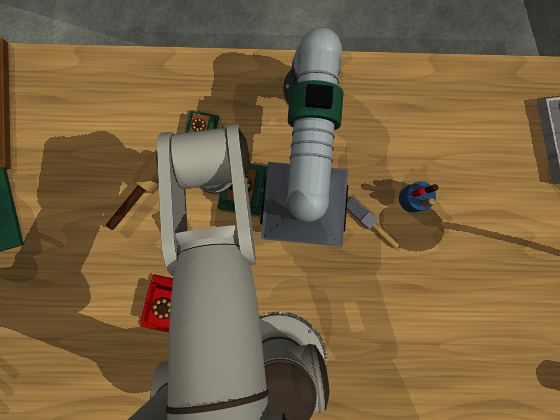

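Call:
servo_tool([
  [[1, -0.184, 0.296, 0, 0.286], [1, -0.184, 0.296, 0, 0.286], [1, -0.184, 0.296, 0, 0.286], [1, -0.184, 0.296, 0, 0.286], [1, -0.184, 0.296, 0, 0.286], [1, 0, 0, 0, 0], [1, 0, 0, 0, 0], [1, 0, 0, 0, 0], [1, 0, 0, 0, 0], [1, 0, 0, 0, 0]],
])

```text
t: 16.58
eef_pos: [0.5259, 0.1772, 0.1276]
tool_rot: [0.623, 3.079, -0.0]
force: [0.0, -0.2, 0.0]
opening: 0.0001
finger_force: 0.0
```

Call:
servo_tool([
  [[1, 0, 0, 0, 0], [1, 0, 0, 0, 0], [1, 0, 0, 0, 0], [1, 0, 0, 0, 0], [1, 0, 0, 0, 0], [1, 0, 0, 0, 0], [1, 0, 0, 0, 0], [1, 0, 0, 0, 0], [1, 0, 0, 0, 0], [1, 0, 0, 0, 0]],
])

```text
t: 17.42
eef_pos: [0.526, 0.1774, 0.1273]
tool_rot: [-0.623, -3.079, 0.0]
force: [-0.7, 0.9, 0.7]
opening: 0.0
finger_force: 0.0
```

```bash
python3 - <<'E'
from h import *
for n in("top","side"):
    t=theta(n); print(t[:3]); 
s=robot.observe(); print(s["eef_pos"],s["tool_rot"])
E
```

```text
(17.4167, 0.16608028862721155, ((0.5788255929946899, -0.04612845182418823), (0.21282726526260376, 0.4585162401199341), 80.40821075439453))
(17.5167, 0.1626630094363573, ((0.4534970223903656, -0.023741863667964935), (0.21324816346168518, 0.2038061022758484), 80.25440979003906))
[0.52596533 0.17742749 0.1272714 ] [-6.23377555e-01 -3.07908518e+00  1.92218635e-04]
```

Call:
servo_tool([
  [[1, 0, 0, 0, 0], [1, 0, 0, 0, 0], [1, 0, 0, 0, 0], [1, 0, 0, 0, 0], [1, 0, 0, 0, 0], [1, 0, 0, 0, 0], [1, 0, 0, 0, 0], [1, 0, 0, 0, 0], [1, 0, 0, 0, 0], [1, 0, 0, 0, 0]],
])

```text
t: 18.45
eef_pos: [0.526, 0.1774, 0.1273]
tool_rot: [-0.623, -3.079, 0.0]
force: [-0.3, 0.7, 0.3]
opening: -0.0
finger_force: 0.0
```

```bash
python3 - <<'E'
from h import *
for n in("top","side"):
    t=theta(n); print(t[:3]); 
E
```

```text
(18.45, 0.21331509598294532, ((0.5780999660491943, -0.03540128469467163), (0.2153509259223938, 0.45266661047935486), 77.79068756103516))
(18.55, 0.2090895864671104, ((0.4575634300708771, -0.005395025014877319), (0.21447668969631195, 0.20338863134384155), 77.77021026611328))
```

Call:
servo_tool([
  [[1, 0, 0, 0, 0], [1, 0, 0, 0, 0], [1, 0, 0, 0, 0], [1, 0, 0, 0, 0], [1, 0, 0, 0, 0], [1, 0, 0, 0, 0], [1, 0, 0, 0, 0], [1, 0, 0, 0, 0], [1, 0, 0, 0, 0], [1, 0, 0, 0, 0]],
])

```text
t: 19.48
eef_pos: [0.526, 0.1774, 0.1273]
tool_rot: [-0.623, -3.079, 0.0]
force: [-0.0, -1.2, -0.1]
opening: -0.0004
finger_force: 0.0
```

Call:
servo_tool([
  [[1, 0, 0, 0, 0], [1, 0, 0, 0, 0], [1, 0, 0, 0, 0], [1, 0, 0, 0, 0], [1, 0, 0, 0, 0], [1, 0, 0, 0, 0], [1, 0, 0, 0, 0], [1, 0, 0, 0, 0], [1, 0, 0, 0, 0], [1, 0, 0, 0, 0]],
])

```text
t: 20.32
eef_pos: [0.526, 0.1774, 0.1273]
tool_rot: [-0.623, -3.079, 0.0]
force: [0.4, 0.2, 0.2]
opening: 0.0002
finger_force: 0.0
```

Call:
servo_tool([
  [[1, 0, 0, 0, 0], [1, 0, 0, 0, 0], [1, 0, 0, 0, 0], [1, 0, 0, 0, 0], [1, 0, 0, 0, 0], [1, 0, 0, 0, 0], [1, 0, 0, 0, 0], [1, 0, 0, 0, 0], [1, 0, 0, 0, 0], [1, 0, 0, 0, 0]],
])

```text
t: 21.15
eef_pos: [0.526, 0.1774, 0.1273]
tool_rot: [0.623, 3.079, -0.0]
force: [0.1, -0.1, -0.2]
opening: -0.0
finger_force: 0.0
```

```bash
python3 - <<'E'
from h import *
for n in("top","side"):
    t=theta(n); print(t[:3]); 
E
```

```text
(21.15, 0.32890982687126524, ((0.5869717597961426, -0.0045901089906692505), (0.21128548681735992, 0.4544128477573395), 71.45006561279297))
(21.25, 0.3262124193516114, ((0.4696386158466339, 0.03703709691762924), (0.21482734382152557, 0.2026117593050003), 70.89807891845703))
```

Call:
servo_tool([
  [[1, 0, 0, 0, 0], [1, 0, 0, 0, 0], [1, 0, 0, 0, 0], [1, 0, 0, 0, 0], [1, 0, 0, 0, 0], [1, 0, 0, 0, 0], [1, 0, 0, 0, 0], [1, 0, 0, 0, 0], [1, 0, 0, 0, 0], [1, 0, 0, 0, 0]],
])

```text
t: 22.18
eef_pos: [0.526, 0.1774, 0.1273]
tool_rot: [-0.623, -3.079, 0.0]
force: [-0.0, -0.3, -0.2]
opening: 0.0002
finger_force: 0.0
```

Call:
servo_tool([
  [[1, 0, 0, 0, 0], [1, 0, 0, 0, 0], [1, -0.003, 0.01, 0, 0.005], [1, -0.007, 0.02, 0, 0.01], [1, -0.01, 0.03, 0, 0.015], [1, -0.013, 0.04, 0, 0.02], [1, -0.013, 0.04, 0, 0.02], [1, -0.013, 0.04, 0, 0.02], [1, -0.013, 0.04, 0, 0.02], [1, -0.013, 0.04, 0, 0.02]],
])

```text
t: 23.02
eef_pos: [0.5296, 0.1816, 0.1273]
tool_rot: [-0.645, -3.075, 0.0]
force: [-1.0, 0.1, 0.2]
opening: 0.0005
finger_force: 0.0
```

Call:
servo_tool([
  [[1, -0.013, 0.04, 0, 0.02], [1, -0.013, 0.04, 0, 0.02], [1, -0.013, 0.04, 0, 0.02], [1, -0.013, 0.04, 0, 0.02], [1, -0.013, 0.04, 0, 0.02], [1, -0.013, 0.04, 0, 0.02], [1, -0.013, 0.04, 0, 0.02], [1, -0.013, 0.04, 0, 0.02], [1, -0.013, 0.04, 0, 0.02], [1, -0.013, 0.04, 0, 0.02]],
])

```text
t: 23.85
eef_pos: [0.5353, 0.1878, 0.1273]
tool_rot: [-0.677, -3.068, 0.0]
force: [0.4, -0.8, 0.1]
opening: 0.0
finger_force: 0.0
```

Call:
servo_tool([
  [[1, -0.013, 0.04, 0, 0.02], [1, -0.013, 0.04, 0, 0.02], [1, -0.013, 0.04, 0, 0.02], [1, -0.013, 0.04, 0, 0.02], [1, -0.013, 0.04, 0, 0.02], [1, -0.013, 0.04, 0, 0.02], [1, -0.013, 0.04, 0, 0.02], [1, -0.013, 0.04, 0, 0.02], [1, -0.013, 0.04, 0, 0.02], [1, -0.013, 0.04, 0, 0.02]],
])

```text
t: 24.68
eef_pos: [0.5411, 0.194, 0.1273]
tool_rot: [-0.709, -3.061, 0.0]
force: [0.0, 0.2, 1.0]
opening: -0.0002
finger_force: 0.0
```

Call:
servo_tool([
  [[1, -0.013, 0.04, 0, 0.02], [1, -0.013, 0.04, 0, 0.02], [1, -0.013, 0.04, 0, 0.02], [1, -0.013, 0.04, 0, 0.02], [1, -0.013, 0.04, 0, 0.02], [1, -0.013, 0.04, 0, 0.02], [1, -0.013, 0.04, 0, 0.02], [1, -0.013, 0.04, 0, 0.02], [1, -0.013, 0.04, 0, 0.02], [1, -0.013, 0.04, 0, 0.02]],
])

```text
t: 25.52
eef_pos: [0.547, 0.2, 0.1273]
tool_rot: [-0.741, -3.053, 0.0]
force: [-0.0, -1.3, 0.3]
opening: 0.0002
finger_force: 0.0
```

```bash
python3 - <<'E'
from h import *
t=theta("side"); print(t[:3]); 
E
```

```text
(25.5167, 0.45977198136745456, ((0.5874850749969482, 0.03381040692329407), (0.21480010449886322, 0.4263102412223816), 63.26777267456055))
```

Call:
servo_tool([
  [[1, -0.013, 0.04, 0, 0.02], [1, -0.013, 0.04, 0, 0.02], [1, -0.013, 0.04, 0, 0.02], [1, -0.013, 0.04, 0, 0.02], [1, -0.013, 0.04, 0, 0.02], [1, -0.013, 0.04, 0, 0.02], [1, -0.013, 0.04, 0, 0.02], [1, -0.013, 0.04, 0, 0.02], [1, -0.013, 0.04, 0, 0.02], [1, -0.013, 0.04, 0, 0.02]],
])

```text
t: 26.45
eef_pos: [0.553, 0.2058, 0.1273]
tool_rot: [-0.773, -3.045, 0.0]
force: [0.2, 0.4, 0.8]
opening: -0.0003
finger_force: 0.0
```

Call:
servo_tool([
  [[1, -0.013, 0.04, 0, 0.02], [1, -0.013, 0.04, 0, 0.02], [1, -0.013, 0.04, 0, 0.02], [1, -0.013, 0.04, 0, 0.02], [1, -0.013, 0.04, 0, 0.02], [1, -0.013, 0.04, 0, 0.02], [1, -0.013, 0.04, 0, 0.02], [1, -0.013, 0.04, 0, 0.02], [1, -0.013, 0.04, 0, 0.02], [1, -0.013, 0.04, 0, 0.02]],
])

```text
t: 27.28
eef_pos: [0.5592, 0.2115, 0.1273]
tool_rot: [0.805, 3.037, -0.0]
force: [-0.6, 0.3, -0.2]
opening: -0.0002
finger_force: 0.0
```

Call:
servo_tool([
  [[1, -0.013, 0.039, 0, 0.02], [1, -0.013, 0.039, 0, 0.02], [1, -0.012, 0.037, 0, 0.018], [1, -0.012, 0.037, 0, 0.018], [1, -0.012, 0.037, 0, 0.018], [1, -0.012, 0.035, 0, 0.018], [1, -0.012, 0.035, 0, 0.018], [1, -0.011, 0.033, 0, 0.016], [1, -0.011, 0.033, 0, 0.016], [1, -0.011, 0.033, 0, 0.016]],
])

```text
t: 28.12
eef_pos: [0.5648, 0.2165, 0.1273]
tool_rot: [-0.833, -3.029, 0.0]
force: [-0.7, -0.6, -0.9]
opening: -0.0002
finger_force: 0.0
```

Call:
servo_tool([
  [[1, -0.01, 0.031, 0, 0.016], [1, -0.01, 0.031, 0, 0.016], [1, -0.01, 0.029, 0, 0.014], [1, -0.01, 0.029, 0, 0.014], [1, -0.01, 0.029, 0, 0.014], [1, -0.009, 0.027, 0, 0.014], [1, -0.009, 0.027, 0, 0.014], [1, -0.008, 0.025, 0, 0.012], [1, -0.008, 0.025, 0, 0.012], [1, -0.008, 0.025, 0, 0.012]],
])

```text
t: 28.95
eef_pos: [0.5693, 0.2203, 0.1273]
tool_rot: [-0.855, -3.023, 0.0]
force: [-0.5, 0.3, -0.2]
opening: -0.0002
finger_force: 0.0
```

```bash
python3 - <<'E'
from h import *
for n in ("side","top"):
    t=theta(n); print(t[:3]); cv2.imwrite(f"pics/{n}5.png",t[3][:,:,::-1])
E
```

```text
(28.95, 0.5061595236856674, ((0.49799472093582153, 0.09991532564163208), (0.21508502960205078, 0.20531390607357025), 60.1078987121582))
(29.05, 0.5140645561730318, ((0.4978688061237335, 0.10021568834781647), (0.21172712743282318, 0.20298263430595398), 60.280853271484375))
```

View pics/side5.png

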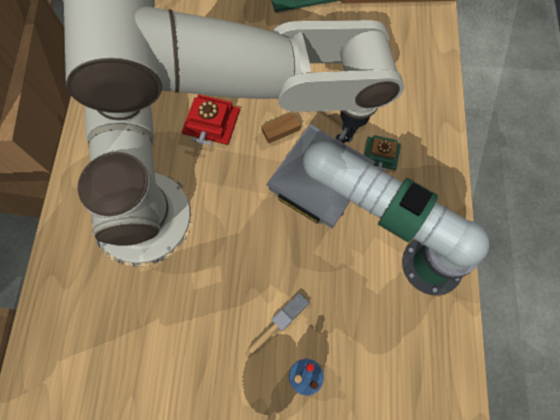

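Call:
servo_tool([
  [[1, -0.003, 0.01, 0, 0.005], [1, -0.003, 0.01, 0, 0.005], [1, -0.003, 0.01, 0, 0.005], [1, -0.003, 0.01, 0, 0.005], [1, -0.003, 0.01, 0, 0.005], [1, -0.003, 0.01, 0, 0.005], [1, -0.003, 0.01, 0, 0.005], [1, -0.003, 0.01, 0, 0.005], [1, -0.003, 0.01, 0, 0.005], [1, -0.003, 0.01, 0, 0.005]],
])

```text
t: 29.98
eef_pos: [0.5708, 0.2217, 0.1273]
tool_rot: [-0.863, -3.021, 0.0]
force: [-0.6, 0.3, -0.8]
opening: 0.0003
finger_force: 0.0
```

Call:
servo_tool([
  [[1, -0.003, 0.01, 0, 0.005], [1, -0.003, 0.01, 0, 0.005], [1, -0.003, 0.01, 0, 0.005], [1, -0.003, 0.01, 0, 0.005], [1, -0.003, 0.01, 0, 0.005], [1, -0.003, 0.01, 0, 0.005], [1, -0.003, 0.01, 0, 0.005], [1, -0.003, 0.01, 0, 0.005], [1, -0.003, 0.01, 0, 0.005], [1, -0.003, 0.01, 0, 0.005]],
])

```text
t: 30.82
eef_pos: [0.5724, 0.2231, 0.1273]
tool_rot: [-0.87, -3.019, 0.0]
force: [-0.5, 0.7, 0.4]
opening: 0.0001
finger_force: 0.0
```

```bash
python3 - <<'E'
from h import *
for n in ("side","top"):
    t=theta(n); print(t[:3])
E
```

```text
(30.8167, 0.5282028516339794, ((0.5015112161636353, 0.10632497072219849), (0.21529355645179749, 0.20437854528427124), 59.364341735839844))
(30.9167, 0.533812162552235, ((0.5028657913208008, 0.10803277790546417), (0.21615147590637207, 0.2037850022315979), 58.865089416503906))
```

Call:
servo_tool([
  [[1, -0.004, 0.012, 0, 0.006], [1, -0.004, 0.012, 0, 0.006], [1, -0.004, 0.012, 0, 0.006], [1, -0.004, 0.012, 0, 0.006], [1, -0.004, 0.012, 0, 0.006], [1, -0.004, 0.012, 0, 0.006], [1, -0.004, 0.012, 0, 0.006], [1, -0.004, 0.012, 0, 0.006], [1, -0.004, 0.012, 0, 0.006], [1, -0.004, 0.012, 0, 0.006]],
])

```text
t: 31.85
eef_pos: [0.5743, 0.2247, 0.1273]
tool_rot: [0.88, 3.016, -0.0]
force: [-0.3, 0.5, -0.1]
opening: -0.0002
finger_force: 0.0
```

Call:
servo_tool([
  [[1, -0.004, 0.012, 0, 0.006], [1, -0.004, 0.012, 0, 0.006], [1, -0.004, 0.012, 0, 0.006], [1, -0.004, 0.012, 0, 0.006], [1, -0.004, 0.012, 0, 0.006], [1, -0.003, 0.008, 0, 0.004], [1, -0.003, 0.008, 0, 0.004], [1, -0.002, 0.006, 0, 0.003], [1, -0.002, 0.006, 0, 0.003], [1, -0.001, 0.004, 0, 0.002]],
])

```text
t: 32.68
eef_pos: [0.5758, 0.2259, 0.1273]
tool_rot: [-0.887, -3.014, 0.0]
force: [0.3, 0.8, 0.3]
opening: 0.0002
finger_force: 0.0
```

Call:
servo_tool([
  [[1, 0, 0, 0, 0], [1, 0, 0, 0, 0], [1, 0, 0, 0, 0], [1, 0, 0, 0, 0], [1, 0, 0, 0, 0], [1, 0, 0, 0, 0], [1, 0, 0, 0, 0], [1, 0, 0, 0, 0], [1, 0, 0, 0, 0], [1, 0, 0, 0, 0]],
])

```text
t: 33.52
eef_pos: [0.5758, 0.2259, 0.1273]
tool_rot: [-0.887, -3.014, 0.0]
force: [-0.0, -0.7, 0.0]
opening: -0.0001
finger_force: 0.0
```

```bash
python3 - <<'E'
from h import *
for n in ("side","top"):
    t=theta(n); print(t[:3])
E
```

```text
(33.5167, 0.5479549514722235, ((0.5976686477661133, 0.056690752506256104), (0.21597221493721008, 0.42109283804893494), 58.601741790771484))
(33.6167, 0.5545151960920586, ((0.6050360202789307, 0.05081245303153992), (0.213340163230896, 0.438131719827652), 58.00514221191406))
```

Call:
servo_tool([
  [[1, 0, 0, 0, 0], [1, 0, 0, 0, 0], [1, 0, 0, 0, 0], [1, 0, 0, 0, 0], [1, 0, 0, 0, 0], [1, 0, 0, 0, 0], [1, 0, 0, 0, 0], [1, 0, 0, 0, 0], [1, 0, 0, 0, 0], [1, 0, 0, 0, 0]],
])

```text
t: 34.55
eef_pos: [0.5758, 0.2259, 0.1273]
tool_rot: [-0.887, -3.014, 0.0]
force: [1.1, 0.2, -0.4]
opening: 0.0003
finger_force: 0.0
```

Call:
servo_tool([
  [[1, 0, 0, 0, 0], [1, 0, 0, 0, 0], [1, 0, 0, 0, 0], [1, 0, 0, 0, 0], [1, 0, 0, 0, 0], [1, 0, 0, 0, 0], [1, 0, 0, 0, 0], [1, 0, 0, 0, 0], [1, 0, 0, 0, 0], [1, 0, 0, 0, 0]],
])

```text
t: 35.38
eef_pos: [0.5758, 0.2259, 0.1273]
tool_rot: [-0.887, -3.014, 0.0]
force: [-0.6, 0.5, -0.6]
opening: 0.0001
finger_force: 0.0
```

```bash
python3 - <<'E'
from h import *
for n in ("side","top"):
    t=theta(n); print(t[:3])
E
```

```text
(35.3833, 0.5580315829113108, ((0.5070289969444275, 0.11600944399833679), (0.21455229818820953, 0.20550623536109924), 57.588401794433594))
(35.4833, 0.5630208270554351, ((0.5077576041221619, 0.1161314994096756), (0.2121424823999405, 0.200980082154274), 56.95538330078125))
```

Call:
servo_tool([
  [[1, 0, 0, 0, 0], [1, 0, 0, 0, 0], [1, 0, 0, 0, 0], [1, 0, 0, 0, 0], [1, 0, 0, 0, 0], [1, 0, 0, 0, 0], [1, 0, 0, 0, 0], [1, 0, 0, 0, 0], [1, 0, 0, 0, 0], [1, 0, 0, 0, 0]],
])

```text
t: 36.42
eef_pos: [0.5758, 0.2259, 0.1273]
tool_rot: [0.887, 3.014, -0.0]
force: [-0.1, 0.3, 0.3]
opening: -0.0002
finger_force: 0.0
```

Call:
servo_tool([
  [[1, 0, 0, 0, 0], [1, 0, 0, 0, 0], [1, 0, 0, 0, 0], [1, 0, 0, 0, 0], [1, 0, 0, 0, 0]],
])

```text
t: 36.83
eef_pos: [0.5758, 0.2259, 0.1273]
tool_rot: [-0.887, -3.014, 0.0]
force: [-0.7, -0.3, -0.1]
opening: 0.0
finger_force: 0.0
```

```bash
python3 - <<'E'
from h import *
for n in ("side","top"):
    t=theta(n); print(t[:3])
E
```

```text
(36.8333, 0.5609006608043154, ((0.5084632039070129, 0.11765630543231964), (0.21610385179519653, 0.20485468208789825), 57.514259338378906))
(36.9333, 0.5670233014202049, ((0.5084934234619141, 0.117521733045578), (0.2108921855688095, 0.20416797697544098), 57.446685791015625))
```

Call:
servo_tool([
  [[1, 0, 0.1, 0, 0], [1, 0, 0.3, 0, 0], [1, 0, 0.6, 0, 0], [1, 0, 0.8, 0, 0], [1, 0, 0.8, -0.3, 0], [1, 0, 0.6, -0.6, 0], [1, 0, 0.2, -0.8, 0], [1, 0, 0, -0.8, 0], [1, 0, 0, -0.5, 0], [1, 0, 0, 0, 0]],
])

```text
t: 37.87
eef_pos: [0.6134, 0.2835, 0.1895]
tool_rot: [0.886, 3.011, 0.003]
force: [0.6, 0.1, 0.1]
opening: 0.0002
finger_force: 0.0
```

Call:
servo_tool([
  [[1, 0, 0, 0, 0], [1, 0, 0, 0, 0], [1, 0, 0, 0, 0], [1, 0, 0, 0, 0], [1, 0, 0, 0, 0], [1, 0, 0, 0, 0], [1, 0, 0, 0, 0], [1, 0, 0, 0, 0], [1, 0, 0, 0, 0], [1, 0, 0, 0, 0]],
])

```text
t: 38.7
eef_pos: [0.6127, 0.283, 0.1873]
tool_rot: [0.887, 3.014, -0.0]
force: [-0.4, -0.3, -0.1]
opening: -0.0001
finger_force: 0.0
```

Call:
servo_tool([
  [[1, 0, 0, 0, 0], [1, 0, 0, 0, 0], [1, 0, 0, 0, 0], [1, 0, 0, 0, 0], [1, 0, 0, 0, 0], [1, 0, 0, 0, 0], [1, 0, 0, 0, 0], [1, 0, 0, 0, 0], [1, 0, 0, 0, 0], [1, 0, 0, 0, 0]],
])

```text
t: 39.53
eef_pos: [0.6127, 0.283, 0.1873]
tool_rot: [-0.887, -3.014, 0.0]
force: [0.3, 0.1, 0.5]
opening: -0.0002
finger_force: 0.0
```

```bash
python3 - <<'E'
from h import *
for n in ("side","top"):
    t=theta(n); print(t[:3]); cv2.imwrite(f"pics/{n}9.png",t[3][:,:,::-1])
E
```

```text
(39.5333, 0.5650524583092026, ((0.5086449384689331, 0.11750289797782898), (0.2170562595129013, 0.20412547886371613), 57.27406311035156))
(39.6333, 0.5684104067154113, ((0.5092885494232178, 0.11825580894947052), (0.21245956420898438, 0.20397797226905823), 56.86716842651367))
```

View pics/top9.png

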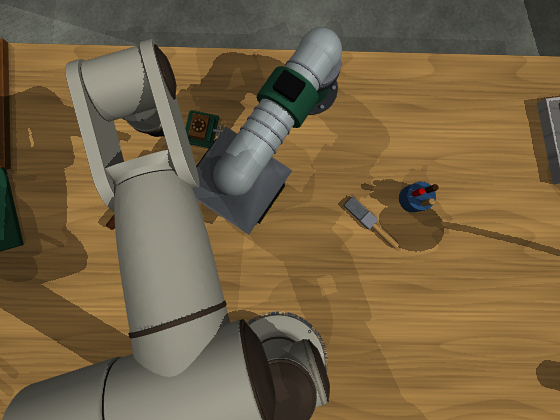

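The hood sits over the large green vise (top px about (243,185)), roughly 5 mm off centre, and the arm is clear. I'll wait a few seconds, check that it is still, and hand in.

Call:
servo_tool([
  [[1, 0, 0, 0, 0], [1, 0, 0, 0, 0], [1, 0, 0, 0, 0], [1, 0, 0, 0, 0], [1, 0, 0, 0, 0], [1, 0, 0, 0, 0], [1, 0, 0, 0, 0], [1, 0, 0, 0, 0], [1, 0, 0, 0, 0], [1, 0, 0, 0, 0]],
])

```text
t: 40.57
eef_pos: [0.6127, 0.283, 0.1873]
tool_rot: [0.887, 3.014, -0.0]
force: [-0.5, 0.1, 0.6]
opening: -0.0003
finger_force: 0.0
```

Call:
servo_tool([
  [[1, 0, 0, 0, 0], [1, 0, 0, 0, 0], [1, 0, 0, 0, 0], [1, 0, 0, 0, 0], [1, 0, 0, 0, 0], [1, 0, 0, 0, 0], [1, 0, 0, 0, 0], [1, 0, 0, 0, 0], [1, 0, 0, 0, 0], [1, 0, 0, 0, 0]],
])

```text
t: 41.4
eef_pos: [0.6127, 0.283, 0.1873]
tool_rot: [-0.887, -3.014, 0.0]
force: [-0.0, 0.4, -0.3]
opening: 0.0002
finger_force: 0.0
```

Call:
servo_tool([
  [[1, 0, 0, 0, 0], [1, 0, 0, 0, 0], [1, 0, 0, 0, 0], [1, 0, 0, 0, 0], [1, 0, 0, 0, 0], [1, 0, 0, 0, 0], [1, 0, 0, 0, 0], [1, 0, 0, 0, 0], [1, 0, 0, 0, 0], [1, 0, 0, 0, 0]],
])

```text
t: 42.23
eef_pos: [0.6127, 0.283, 0.1873]
tool_rot: [0.887, 3.014, -0.0]
force: [0.2, 0.1, 0.1]
opening: -0.0004
finger_force: 0.0
```

```bash
python3 - <<'E'
from h import *
a=[theta(n) for n in ("side","top")]; print([x[:3] for x in a])
if abs(a[1][1]-.5684)<.004: print(workorder.hand_in())
E
```

```text
[(42.2333, 0.5634575800754114, ((0.5095223188400269, 0.11864787340164185), (0.21618156135082245, 0.20444679260253906), 57.260231018066406)), (42.3333, 0.5685941751571622, ((0.5095279812812805, 0.11829997599124908), (0.21242068707942963, 0.20261681079864502), 56.9827995300293))]
the job is handed in; nothing more can be done
None
```

The hood is standing still about 5 mm off centre over the blank in the large green vise, with the arm clear of it, and the job was handed in at about 42 s; no verdict came back.

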